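# Set the breakfast things in their holders

### The job

Put the four breakfast things away where they belong: stand the espresso cup in the middle of the saucer, the short glass spice jar inside the round wooden holder and the egg timer inside the square wooden tray, all upright, and lay the lemon lengthwise in the oval wooden dish. Set the cup, jar and timer down without dropping them, and leave the teaspoon lying where it is.

Things in the scene. Friction and masses are not known exactly. Their poses are not given: they have to be found in the camera images.
- cup: espresso cup, striped white ceramic, 49 mm high, round bowl 60 mm across at the rim and 42 mm at the foot, with a handle; 84 mm long over the handle. Hollow, wall about 4 mm. Stands upright. Origin at table level under the middle of the outline handle included; z up; the handle points to -y, the bowl's axis lies 12.5 mm to +y. Can be gripped over the bowl with the fingers closing along its x axis (60 mm wide at 30 to 48 mm height, narrower below)
- cup_centre (a point): centre of the underside of the cup's foot, on the bowl's axis (same axes as the cup)
- jar: short glass spice jar with a dark screw cap, 43 mm diameter, 79 mm high, about 0.16 kg, standing upright. Origin at the centre of its underside, z up. (A taller jar of this kind, 135 mm, stands at the back and is not meant.)
- timer: kitchen egg timer, a squat cylinder with a white base and a ribbed red top, 61 mm diameter (56 mm over the ribbed top, 23 to 50 mm height), 51 mm high, standing upright; its dial does not turn. Origin at the centre of its underside, z up
- lemon_middle (a point): middle of the loose lemon that lies on the worktop, 83 mm long along its x axis, 58 mm thick; lying, its middle is 29 mm above what it lies on; it may roll about its x axis. Grip it across its thickness
- saucer: white round saucer, 120 mm diameter, 14 mm high at the rim; flat inner floor of about 70 mm diameter, 5 mm above the worktop. Fixed. Origin at the centre of its underside on the worktop, z up. (The larger flat white disc of 150 mm with a cord, further back, is the kettle's base and is not meant.)
- jar_ring: round wooden holder, 78 mm outer diameter, 20 mm high, with a round well of 62 mm diameter whose floor is 6 mm above the worktop. Fixed. Origin at the centre of its underside, z up
- square_tray: small square wooden tray, 92 mm by 92 mm outside, 82 mm by 82 mm inside, 16 mm high, floor 5 mm above the worktop. Fixed. Origin at the centre of its underside, z up, x and y along its sides
- oval_dish: oval wooden dish with a rounded lip, 106 mm long (along its x axis), 74 mm wide outside, 82 mm by 50 mm inside the lip, lip 14 mm high, floor 6 mm above the worktop. Fixed. Origin at the centre of its underside, z up
- teaspoon: bystander: steel teaspoon, 134 mm long, 27 mm wide, 12 mm high, lying loose on the worktop among the things; leave it. Origin at the middle of its underside, long axis x
There are look-alikes about, which are no part of the job. Leave any purple look-alike of the cup alone.

How it is judged:
By the outcome, as a careful person would: the job done as asked, in the order asked, and still so for the second after the job is handed in, with the robot touching nothing.
It also fails if it takes over 120 s, if anything falls off the work surface, if the arm or the gripper's body presses on something with over 40 N, if the wrist force passes 120 N, or if a joint passes its speed limit or range.

### The arm

A 6-joint arm with a two-finger parallel gripper is mounted at the origin on a cart in front of the work surface, level with it; the furniture and walls round the work are solid. World frame = base frame: x ahead of the robot, y to its left, z up, the work surface at z = 0. Lengths are in m, angles in degrees, forces in N, time in s.
With the tool pointing down it reaches from about 0.4 to 0.825 m from the base axis. Payload 7 kg.
Tool frame: the origin (TCP) lies at the very end of the fingers, on their centre line; the grasp point (between the pads) lies 19 mm behind it (ctrl.grasp_offset is the distance from the TCP to the grasp point, in m); z points along the fingers, y is the line along which they close (so a half turn about z gives the same grasp; the last joint's range is limited). The gripper opens to 88 mm and grips with 3 to 60 N. Pads are 19 mm wide; open, the fingers measure 130 mm over their backs; the gripper's body (78 mm by 193 mm) begins 47 mm behind the grasp point.
Start: joints at [-57.634, 20.546, 0.682, 0, -70.136, -16.507], TCP at [0.184, -0.649, 0.227] pointing down, gripper open.
Joint ranges: [-176.03, 176.03], [-82.01, 121.73], [-58.28, 71.71], [-173.87, 95.51], [-174.79, -0.11], [-173.66, 173.66]. Speed limits (degrees/s): [136.94, 136.94, 172.46, 180, 180, 180].

### API

Orientations are given as [roll, pitch, yaw] about the fixed x, y, z axes, in that order (R = Rz(yaw) Ry(pitch) Rx(roll)).
In Python, from plant import ctrl gives the robot as it stands. The module is installed in compiled form; this text tells all that it offers.
- The arm moves only by the tool jog_arm, never from a script. Its argument "plan" is a list that holds one entry, the list of rows, each a list of 7 numbers: the opening, from 0 (shut) to 1 (fully open), then the shift along the tool's x, y, z in m, then the turn, a rotation vector about the tool's x, y, z in degrees. A call has 1 to 20 rows; each row is the pose to reach, as a shift and turn from the pose commanded when the call began, along the tool's axes at that moment; what a row does not reach only later rows make up. A row lasts 1/8 s, in which the tool goes at most 62.5 mm and 10.7 degrees, less where a joint would pass 70% of its speed; a pose out of reach is approached as far as the arm can. A call with a gripper value outside its range is refused whole. The fingers move at their own pace and stop on an object; the grip force is fixed at half the most. Time passes only in rows, so rows that repeat a pose let the fingers close. It gives the time, the measured TCP pose, the force, the opening and the grip force at its end, in the units of the state.
- ctrl.get_obs(): the state, without advancing time (a new reading comes with each control period).
- ctrl.snapshot(name): name is "scene" or "top" or "wrist"; returns a dict with "image" (480x640x3 uint8, red, green, blue), "vertical_fov" (degrees; the focal length in pixels is half the picture's height over the tangent of half this angle, whatever the lens; pixels are square), "cx", "cy" (the principal point, pixels), "R" (3x3) and "t" (3): a world point X has camera coordinates R X + t; the wrist camera has in their place "T_tool_cam" (4x4, takes a point from camera to tool coordinates, whose origin is the TCP and whose axes are the flange's). Camera axes: x right, y down, z forward; pixel columns grow to the right and rows downward; lengths in m; the calibration is good to about 2 mm. A picture is of the moment at which its call begins: read the wrist's pose just before it. There is no depth.
- ctrl.close_job(): hands the job in; it is judged then, once.
The state is a dict: "clock": time; "joint_pos": joint angles; "qvel": joint speeds; "tau": joint torques, N m; "tool_pos": TCP position; "orientation": TCP orientation; "force": force on the tool from outside, world axes, zero at the start; "moment": the same for the moment, N m; "opening": finger opening in m; "gripper_force": force on a finger pad.
Only numpy, scipy, OpenCV 4.12 (cv2) and the standard library are available. Lean on these libraries where they do the work, as an engineer would, in place of code of your own. Each camera call takes 0.05 s, during which the arm holds its last target. There are 200 camera calls.

## Working session

There is one attempt and no reset: what is moved stays moved. The work goes in short steps, Python scripts to look and compute and a tool call to move; the robot and the scene stay as the last step left them, time stands still between calls to the robot, and variables do not carry over. Pictures are saved under pics/ and viewed, at most 14 in all, crops included, and the job is handed in when it is done.

Besides the shell and the picture viewer there is one more tool, called after ">>>" as name([rows], argument=value, ...), one row to a line, values as JSON. jog_arm: Moves the arm, as the interface text tells. Its arguments: {"type":"object","properties":{"plan":{"type":"array","items":{"type":"array","items":{"type":"array","items":{"type":"number"}}}}},"required":["plan"]}

```bash
mkdir -p pics; cat > h.py <<'E'
import numpy as np, cv2, pickle
from scipy.spatial.transform import Rotation as Ro
from plant import ctrl
def snap(n, f):
    o=ctrl.get_obs(); s=ctrl.snapshot(n); s['obs']=o
    if n=='wrist':
        T=np.eye(4);T[:3,:3]=Ro.from_euler('xyz',o['orientation'],degrees=True).as_matrix();T[:3,3]=o['tool_pos']
        C=np.linalg.inv(T@s['T_tool_cam']); s['R']=C[:3,:3]; s['t']=C[:3,3]
    pickle.dump(s,open(f'pics/{f}.pkl','wb'))
    cv2.imwrite(f'pics/{f}.png',s['image'][:,:,::-1]); return s
def load(f): return pickle.load(open(f'pics/{f}.pkl','rb'))
def ray(s,u,v,z):
    f=240/np.tan(np.radians(s['vertical_fov']/2)); R=np.array(s['R']);t=np.array(s['t'])
    d=R.T@np.array([(u-s['cx'])/f,(v-s['cy'])/f,1]); c=-R.T@t
    return c+d*(z-c[2])/d[2]
E
python3 - <<'E'
from h import *
for n in('scene','top','wrist'):
    s=snap(n,n+'0'); print(n,s['vertical_fov'],-np.array(s['R']).T@s['t'])
print(ctrl.get_obs())
E
```

```text
scene 48.140230023768666 [-0.66542313 -0.9492016   0.77964613]
top 54.324078616321735 [0.08097688 0.19340644 1.44809098]
wrist 61.43553934042794 [ 0.11146488 -0.67025339  0.38309735]
{'clock': 0.15, 'joint_pos': array([-5.76319571e+01,  2.05810891e+01,  6.45280881e-01, -1.49728335e-02,
       -7.01365147e+01, -1.65057208e+01]), 'qvel': array([ 0.04944884, -0.12651817,  0.25101569,  0.03624661, -0.00426734,
       -0.02536842]), 'tau': array([ 4.21797722e-04, -5.83274209e+01,  2.93289578e+01,  7.00122088e+00,
        8.73264391e-03, -1.27900162e-04]), 'tool_pos': array([ 0.18435077, -0.64894163,  0.22584308]), 'orientation': array([ 1.79926658e+02, -7.05237229e-03, -1.64142770e+02]), 'force': array([-1.09411477, -0.13494386,  0.18739764]), 'moment': array([-0.00468293,  0.00479827, -0.00701115]), 'gripper_force': 0.0, 'opening': 0.08768060946884842}
```

View pics/top0.png

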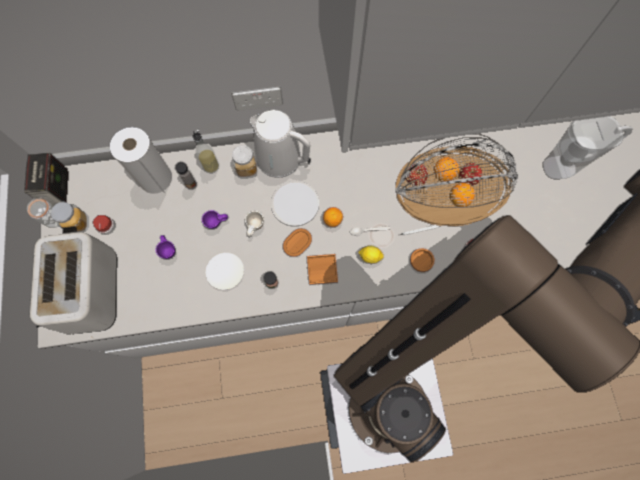

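View pics/scene0.png

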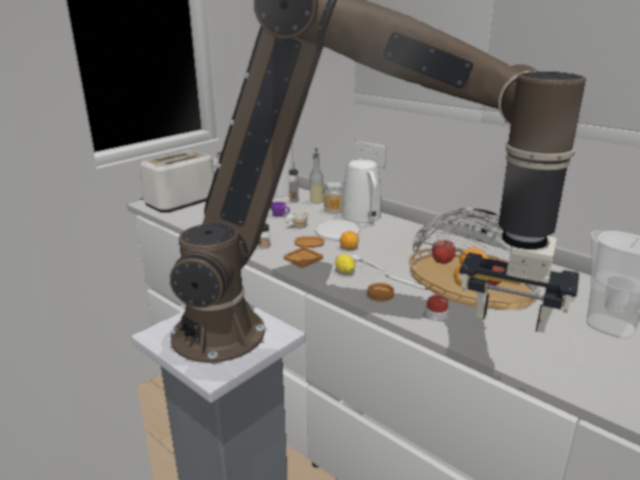

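The top view shows saucer (225,271), jar (270,280), oval dish (297,242), cup (255,222) with its handle down-left, square tray (322,269), lemon (371,255), ring (422,260) and spoon (370,231). The timer is hidden by the arm there, but the scene view shows it at (437,307).

```bash
python3 - <<'E'
from h import *
s=load('top0')
for n,u,v,z in [('saucer',225,271,.01),('jar',270,278,.06),('dish',297,242,.012),('cup',255,222,.04),('tray',322,269,.012),('lemon',371,255,.03),('ring',422,260,.015),('spoonL',353,232,.01),('spoonR',389,229,.01),('k',418,230,.01),('toastred',102,224,.04),('kbase',296,204,.01),('kettle',275,150,.1)]:
    print(n,ray(s,u,v,z).round(3))
print('timer',ray(load('scene0'),437,303,.05).round(3))
a=s['image'][190:300,150:450]; cv2.imwrite('pics/c1.png',cv2.resize(a,None,fx=2.66,fy=2.66,interpolation=cv2.INTER_CUBIC)[:,:,::-1])
E
```

```text
saucer [0.48  0.433 0.01 ]
jar [0.424 0.292 0.06 ]
dish [0.542 0.196 0.012]
cup [0.619 0.319 0.04 ]
tray [0.441 0.129 0.012]
lemon [ 0.459 -0.03   0.03 ]
ring [ 0.423 -0.19   0.015]
spoonL [0.549 0.011 0.01 ]
spoonR [ 0.542 -0.107  0.01 ]
k [ 0.525 -0.2    0.01 ]
toastred [0.683 0.802 0.04 ]
kbase [0.673 0.181 0.01 ]
kettle [0.832 0.224 0.1  ]
timer [ 0.419 -0.373  0.05 ]
```

View pics/c1.png

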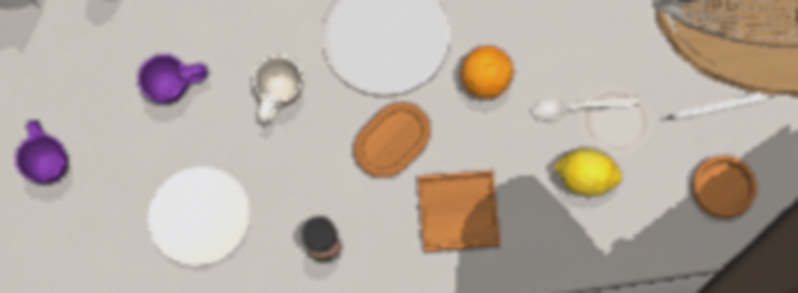

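The crop confirms it: the cup bowl is at crop (277,80) with its handle tip at (265,115), and the spoon lies at (530–640,107), head on the left. Next I'll move above the cup and look from close by.

```bash
cat >> h.py <<'E'
def go(p,yaw):
    o=ctrl.get_obs(); R0=Ro.from_euler('xyz',o['orientation'],degrees=True)
    R1=Ro.from_euler('xyz',[180,0,yaw],degrees=True)
    print('shift',R0.inv().apply(np.array(p)-o['tool_pos']).round(4),'rot',(R0.inv()*R1).as_rotvec(degrees=True).round(1),'t',round(o['clock'],2))
E
python3 - <<'E'
from h import *
s=load('top0')
a=ray(s,254.1,220,.049);b=ray(s,249.6,233.2,.03);print(a,b,np.degrees(np.arctan2(*(b-a)[[1,0]])))
for y in(-60,-80,-120): go([.55,.28,.30],y)
print(load('wrist0')['T_tool_cam'])
E
```

```text
[0.62239319 0.32068039 0.049     ] [0.5871438  0.34137317 0.03      ] 149.58538296994107
shift [-0.6056  0.7938 -0.0732] rot [ 1.000e-01  1.000e-01 -1.041e+02] t 0.15
shift [-0.6056  0.7938 -0.0732] rot [  0.1   0.  -84.1] t 0.15
shift [-0.6056  0.7938 -0.0732] rot [  0.1   0.  -44.1] t 0.15
[[ 1.62902887e-04 -9.60068210e-01 -2.79765983e-01  7.59206563e-02]
 [ 9.99999791e-01  3.31285360e-04 -5.54583829e-04 -4.19460972e-04]
 [ 6.25120678e-04 -2.79765834e-01  9.60068064e-01 -1.57389972e-01]
 [ 0.00000000e+00  0.00000000e+00  0.00000000e+00  1.00000000e+00]]
```

```bash
python3 -c "
from h import *
go([.62,.32,.25],-30)"
```

```text
shift [-0.6838  0.8131 -0.0232] rot [ 0.000e+00  1.000e-01 -1.341e+02] t 0.15
```

>>> jog_arm([
  [[1,-0.684,0.813,-0.023,0,0,-134],[1,-0.684,0.813,-0.023,0,0,-134],[1,-0.684,0.813,-0.023,0,0,-134],[1,-0.684,0.813,-0.023,0,0,-134],[1,-0.684,0.813,-0.023,0,0,-134],[1,-0.684,0.813,-0.023,0,0,-134],[1,-0.684,0.813,-0.023,0,0,-134],[1,-0.684,0.813,-0.023,0,0,-134],[1,-0.684,0.813,-0.023,0,0,-134],[1,-0.684,0.813,-0.023,0,0,-134],[1,-0.684,0.813,-0.023,0,0,-134],[1,-0.684,0.813,-0.023,0,0,-134],[1,-0.684,0.813,-0.023,0,0,-134],[1,-0.684,0.813,-0.023,0,0,-134],[1,-0.684,0.813,-0.023,0,0,-134],[1,-0.684,0.813,-0.023,0,0,-134],[1,-0.684,0.813,-0.023,0,0,-134],[1,-0.684,0.813,-0.023,0,0,-134],[1,-0.684,0.813,-0.023,0,0,-134],[1,-0.684,0.813,-0.023,0,0,-134]],
])

```text
clock: 2.65
tool_pos: [0.62, 0.3187, 0.25]
orientation: [-180.0, -0.0, -30.2]
force: [0.6, -0.2, 0.4]
opening: 0.0875
gripper_force: 0.0
```

```bash
python3 - <<'E'
from h import *
o=ctrl.get_obs();print(o['tool_pos'],o['orientation'],o['joint_pos'],o['qvel'])
snap('wrist','w1');snap('top','t1')
E
```

```text
[0.6199895  0.31869367 0.25001861] [-1.79985409e+02 -6.61952432e-03 -3.01787364e+01] [ 4.31760561e+01  2.19356455e+01  5.80590947e+00  2.25156183e-03
 -7.38543887e+01  1.66445826e+01] [-0.1159113  -0.59058028  0.05857176  0.0394425   0.01414561 -0.04594352]
```

View pics/w1.png

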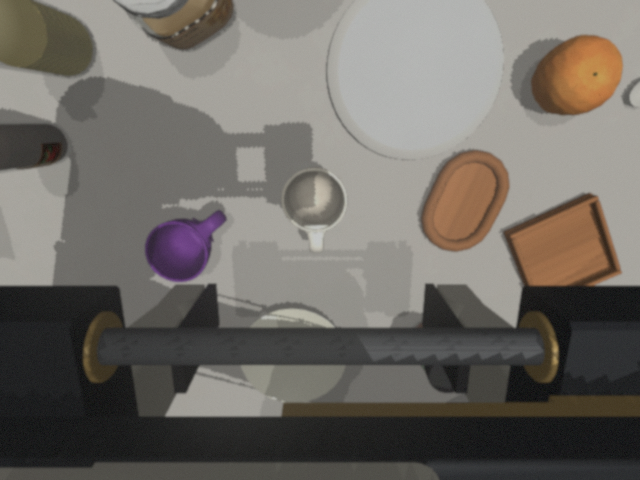

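The wrist view shows the cup rim centre at (314,200) with the handle straight down at (317,243). The purple cup's handle tip is at (224,214), the dish at (465,200) and the tray at right.

```bash
python3 - <<'E'
from h import *
s=load('w1')
c=ray(s,314,200,.049);h=ray(s,316.5,243,.035);print('cup',c,'hdl',h,np.degrees(np.arctan2(*(h-c)[[1,0]])))
print('rimL/R',ray(s,282,200,.049),ray(s,346,200,.049))
print('purple',ray(s,224,214,.035), ray(s,178,248,.05))
hsv=cv2.cvtColor(s['image'],cv2.COLOR_RGB2HSV)
m=cv2.inRange(hsv,(3,70,60),(18,255,255));m[285:]=0;m[:140]=0
for k in cv2.findContours(m,0,2)[0]:
    if cv2.contourArea(k)>800:
        r=cv2.minAreaRect(k);b=cv2.boxPoints(r);P=np.array([ray(s,*q,.013) for q in b]);e=P[1:3]-P[:2];print(r,P.mean(0).round(4),np.linalg.norm(e,axis=1),np.degrees(np.arctan2(e[:,1],e[:,0])))
# saucer from top
t=load('t1');cv2.imwrite('pics/t1.png',t['image'][:,:,::-1])
g=t['image'].min(2);m=(g>205).astype('uint8')*255
for k in cv2.findContours(m,0,2)[0]:
    if cv2.contourArea(k)>300:
        x=cv2.minEnclosingCircle(k);print(x,ray(t,*x[0],.012))
for y in(-30,):go([*c[:2],.13],y)
E
```

```text
cup [0.62841752 0.31957665 0.049     ] hdl [0.58876764 0.34030291 0.035     ] 152.4024947829034
rimL/R [0.64288456 0.34446306 0.049     ] [0.61395027 0.29468986 0.049     ]
purple [0.65735    0.40134444 0.035     ] [0.65306792 0.45147436 0.05      ]
((563.8909301757812, 249.2916717529297), (87.05911254882812, 99.8061752319336), 69.07550048828125) [0.4484 0.1286 0.013 ] [0.09438811 0.09827931] [-97.60823948 179.48603804]
((465.10009765625, 200.30001831054688), (70.21253204345703, 105.9896240234375), 26.56505012512207) [0.5459 0.1954 0.013 ] [0.10111573 0.07015284] [ -52.96099786 -145.06900738]
((422.5161437988281, 432.0967712402344), 36.54990005493164) [-0.07676358 -0.08399446  0.012     ]
((410.0, 371.0), 30.413911819458008) [ 0.09418216 -0.08295552  0.012     ]
((60.0, 278.5), 49.30780792236328) [0.53117317 0.94563603 0.012     ]
((378.48748779296875, 234.0500030517578), 16.627351760864258) [ 0.5297052  -0.06922491  0.012     ]
((295.5, 203.5), 24.748836517333984) [0.67453979 0.18269873 0.012     ]
((3.5, 242.5), 67.59078216552734) [0.6773849  1.12595272 0.012     ]
((129.0, 143.5), 19.780139923095703) [0.97798428 0.71939011 0.012     ]
((281.0, 132.0), 27.856876373291016) [0.94697935 0.19727107 0.012     ]
shift [ 0.0067 -0.0048  0.1205] rot [-0.1 -0.  -0.2] t 2.75
```

>>> jog_arm([
  [[1,0.0055,-0.0045,0.05,0,0,-1.5],[1,0.0055,-0.0045,0.1,0,0,-1.5],[1,0.0055,-0.0045,0.15,0,0,-1.5],[1,0.0055,-0.0045,0.19,0,0,-1.5],[1,0.0055,-0.0045,0.22,0,0,-1.5],[1,0.0055,-0.0045,0.233,0,0,-1.5],[1,0.0055,-0.0045,0.233,0,0,-1.5],[0.3,0.0055,-0.0045,0.233,0,0,-1.5],[0.3,0.0055,-0.0045,0.233,0,0,-1.5],[0.3,0.0055,-0.0045,0.233,0,0,-1.5],[0.3,0.0055,-0.0045,0.233,0,0,-1.5],[0.3,0.0055,-0.0045,0.233,0,0,-1.5],[0.3,0.0055,-0.0045,0.21,0,0,-1.5],[0.3,0.0055,-0.0045,0.17,0,0,-1.5],[0.3,0.0055,-0.0045,0.133,0,0,-1.5],[0.3,0.0055,-0.0045,0.133,0,0,-1.5]],
])

```text
clock: 4.75
tool_pos: [0.6289, 0.3221, 0.1203]
orientation: [-179.7, -0.1, -28.6]
force: [0.2, 0.6, -1.0]
opening: 0.0564
gripper_force: 30.0
```

```bash
python3 - <<'E'
from h import *
o=ctrl.get_obs();print(o['tool_pos'],o['orientation'],o['joint_pos'],o['gripper_force'])
snap('wrist','w2');t=load('t1');s=t['image']
cv2.imwrite('pics/c2.png',cv2.resize(s[180:310,140:320],None,fx=4,fy=4)[:,:,::-1])
go([.49,.43,.14],-30)
E
```

```text
[0.62889885 0.32206916 0.12026517] [-1.79682531e+02 -1.43683824e-01 -2.86183235e+01] [ 4.28881603e+01  2.74804091e+01 -2.88287391e+00  4.13624890e-02
 -5.92900730e+01  1.84728983e+01] 29.999886806162976
shift [-0.1729 -0.0294 -0.0221] rot [-0.2 -0.   1.4] t 4.8
```

View pics/w2.png

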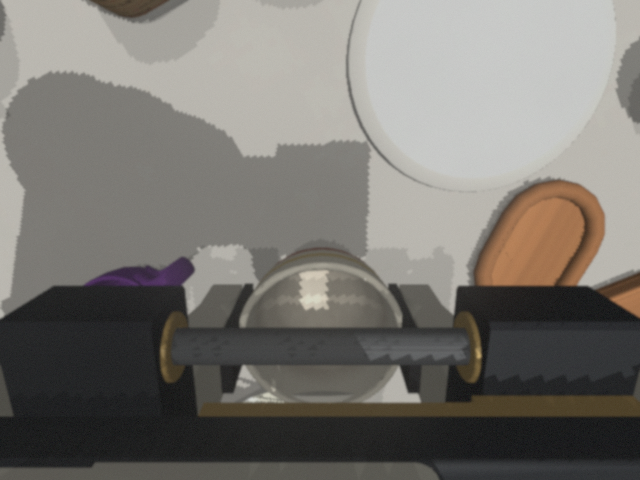

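The cup is held between the pads, with its rim spanning columns 243–401 and its back edge at row ~250. Next: where the cup sits in the hand, and the saucer centre.

```bash
python3 - <<'E'
from h import *
w=load('w2');o=w['obs'];R=Ro.from_euler('xyz',o['orientation'],degrees=True)
for p in [(321,262),(321,250),(243,325),(401,325),(321,325),(321,402)]: print(p,(R.inv().apply(ray(w,*p,.152)-o['tool_pos'])).round(4))
t=load('top0');im=t['image'];print(im[271,225],im[271,190],im[300,225],im[245,225])
m=(im[:,:,2]>215).astype('uint8')*255;m[:,:190]=0;m[:,255:]=0;m[:245]=0;m[300:]=0
for k in cv2.findContours(m,0,2)[0]:
    if cv2.contourArea(k)>300: x=cv2.minEnclosingCircle(k);print(x,cv2.fitEllipse(k),ray(t,*x[0],.012))
m2=cv2.inRange(cv2.cvtColor(im,cv2.COLOR_RGB2HSV),(0,0,0),(180,255,70));m2[:,:255]=0;m2[:,290:]=0;m2[:265]=0;m2[292:]=0
for k in cv2.findContours(m2,0,2)[0]: print(cv2.boundingRect(k), cv2.minEnclosingCircle(k))
E
```

```text
(321, 262) [ 0.0307  0.0009 -0.0317]
(321, 250) [ 0.0349  0.0009 -0.0317]
(243, 325) [ 0.0076 -0.0261 -0.0316]
(401, 325) [ 0.0077  0.0285 -0.0319]
(321, 325) [ 0.0076  0.0009 -0.0317]
(321, 402) [-0.0237  0.0009 -0.0318]
[229 229 231] [201 195 189] [201 195 189] [201 196 190]
((223.5, 269.5), 19.039531707763672) ((223.97691345214844, 270.27740478515625), (33.87114715576172, 37.29066848754883), 61.520301818847656) [0.48514688 0.43717169 0.012     ]
(264, 272, 12, 12) ((269.5722961425781, 277.6927795410156), 5.897831439971924)
```

View pics/c2.png

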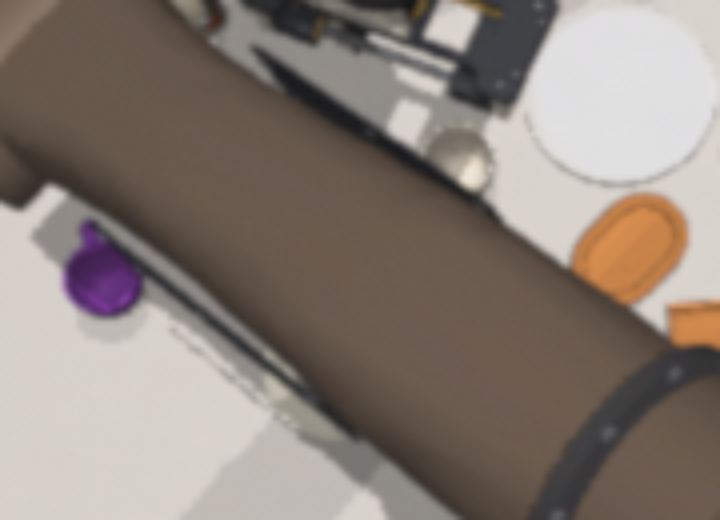

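```bash
python3 -c "
from h import *
go([.395,.384,.15],30)"
```

```text
shift [-0.2342  0.0565 -0.0323] rot [ -0.1  -0.1 -58.6] t 4.8
```

>>> jog_arm([
  [[0.3,0,0,-0.03,0,0,0],[0.3,-0.04,0.01,-0.03,0,0,-10],[0.3,-0.08,0.02,-0.03,0,0,-20],[0.3,-0.12,0.03,-0.03,0,0,-30],[0.3,-0.16,0.04,-0.03,0,0,-40],[0.3,-0.2,0.05,-0.03,0,0,-50],[0.3,-0.234,0.056,-0.03,0,0,-58.6],[0.3,-0.234,0.056,-0.03,0,0,-58.6],[0.3,-0.234,0.056,-0.03,0,0,-58.6]],
])

```text
clock: 5.92
tool_pos: [0.3948, 0.3836, 0.1458]
orientation: [180.0, 0.1, 29.9]
force: [-0.4, -0.1, -0.5]
opening: 0.0568
gripper_force: 30.0
```

```bash
python3 - <<'E'
from h import *
s=snap('wrist','w3');o=s['obs'];im=s['image'];print(o['tool_pos'],o['orientation'])
E
```

```text
[0.39483024 0.38356305 0.14579145] [1.79964841e+02 6.37488640e-02 2.99172248e+01]
```

View pics/w3.png

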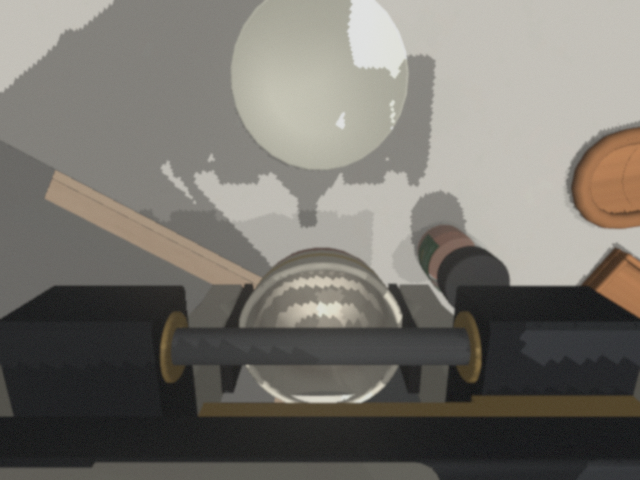

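The saucer spans columns 231–409 with its near edge at (320,170). The cup is still upright in the hand, the jar's cap is at (478,275) and its base at ~(440,240).

```bash
python3 - <<'E'
from h import *
s=load('w3');o=s['obs'];R=Ro.from_euler('xyz',o['orientation'],degrees=True)
f=lambda u,v,z:(R.inv().apply(ray(s,u,v,z)-o['tool_pos'])).round(4)
for p in [(320,170),(231,72),(409,72)]: print(p,f(*p,.014))
for p in [(320,250),(320,262),(243,325),(401,325),(321,405)]: print(p,f(*p,.1458+.032))
print('jar cap',ray(s,478,275,.079))
E
```

```text
(320, 170) [0.0411 0.0003 0.1317]
(231, 72) [ 0.1058 -0.0589  0.1316]
(409, 72) [0.1059 0.0596 0.1317]
(320, 250) [ 0.0344  0.0003 -0.032 ]
(320, 262) [ 0.0303  0.0003 -0.032 ]
(243, 325) [ 0.0072 -0.0263 -0.032 ]
(401, 325) [ 0.0072  0.0283 -0.032 ]
(321, 405) [-0.0255  0.0007 -0.032 ]
jar cap [0.43026562 0.29521126 0.079     ]
```

>>> jog_arm([
  [[0.3,0.05,0,0,0,0,0],[0.3,0.098,0,0.02,0,0,0],[0.3,0.098,0,0.06,0,0,0],[0.3,0.098,0,0.09,0,0,0],[0.3,0.098,0,0.108,0,0,0],[0.3,0.098,0,0.116,0,0,0],[0.3,0.098,0,0.12,0,0,0],[0.3,0.098,0,0.122,0,0,0],[0.3,0.098,0,0.122,0,0,0]],
])

```text
clock: 7.1
tool_pos: [0.4801, 0.4332, 0.0254]
orientation: [-180.0, -0.1, 30.0]
force: [1.0, 0.8, -0.5]
opening: 0.0565
gripper_force: 30.0
```

>>> jog_arm([
  [[0.3,0,0,0.001,0,0,0],[0.3,0,0,0.002,0,0,0],[0.3,0,0,0.0025,0,0,0],[0.3,0,0,0.0025,0,0,0]],
])

```text
clock: 7.6
tool_pos: [0.48, 0.4328, 0.0222]
orientation: [-180.0, -0.0, 30.0]
force: [0.0, -0.6, 1.1]
opening: 0.0561
gripper_force: 30.0
```

>>> jog_arm([
  [[0.3,0,0,0.0008,0,0,0],[0.3,0,0,0.0015,0,0,0],[0.3,0,0,0.0015,0,0,0]],
])

```text
clock: 7.98
tool_pos: [0.4803, 0.4331, 0.0221]
orientation: [-180.0, -0.1, 30.0]
force: [-1.8, -2.5, 10.4]
opening: 0.0567
gripper_force: 30.0
```

>>> jog_arm([
  [[1,0,0,0,0,0,0],[1,0,0,0,0,0,0],[1,0,0,0,0,0,0],[1,0,0,0,0,0,0],[1,0,0,-0.03,0,0,0],[1,0,0,-0.08,0,0,0],[1,0,0,-0.13,0,0,0],[1,-0.04,0,-0.18,0,0,0],[1,-0.09,0,-0.2,0,0,0],[1,-0.09,0,-0.2,0,0,0],[1,-0.09,0,-0.2,0,0,0]],
])

```text
clock: 9.35
tool_pos: [0.4019, 0.388, 0.2208]
orientation: [-180.0, -0.0, 30.0]
force: [0.3, 0.5, -1.3]
opening: 0.0873
gripper_force: 0.0
```

```bash
python3 - <<'E'
from h import *
s=snap('wrist','w4');o=s['obs'];print(o['tool_pos'],o['orientation'])
E
```

```text
[0.4019186  0.38797736 0.22084329] [-1.79968424e+02 -4.11553354e-02  2.99846716e+01]
```

View pics/w4.png

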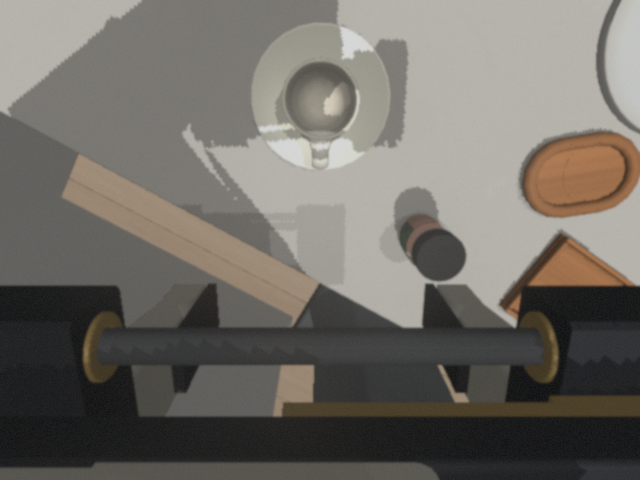

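The cup stands on the saucer: saucer centre (320.5,97), cup rim (321,99). The jar cap is at (439,255).

```bash
python3 - <<'E'
from h import *
s=load('w4');im=s['image']
hsv=cv2.cvtColor(im,cv2.COLOR_RGB2HSV)
print('saucer',ray(s,320.5,97,.014),'cup rim',ray(s,321,99.5,.054))
m=(im.max(2)<70).astype('uint8')*255;m[:,:400]=0;m[:,475:]=0;m[:218]=0;m[284:]=0
for k in cv2.findContours(m,0,2)[0]:
    if cv2.contourArea(k)>300: print(cv2.minEnclosingCircle(k))
j=ray(s,439,255,.079);print(j, ray(s,412,255,.079),ray(s,466,255,.079))
go([j[0],j[1],.2],-30);go([j[0],j[1],.2],30)
E
```

```text
saucer [0.48379427 0.43451022 0.014     ] cup rim [0.48058787 0.43224775 0.054     ]
((437.5, 254.5), 25.739173889160156)
[0.42600559 0.29428264 0.079     ] [0.41546071 0.31255251 0.079     ] [0.43655059 0.27601256 0.079     ]
shift [-0.0261  0.0931  0.0202] rot [ 0.  0. 60.] t 9.4
shift [-0.0261  0.0931  0.0202] rot [ 0.  0. -0.] t 9.4
```

>>> jog_arm([
  [[1,-0.013,0.046,0,0,0,0],[1,-0.0255,0.0925,0,0,0,0],[1,-0.0255,0.0925,0.04,0,0,0],[1,-0.0255,0.0925,0.09,0,0,0],[1,-0.0255,0.0925,0.14,0,0,0],[1,-0.0255,0.0925,0.175,0,0,0],[1,-0.0255,0.0925,0.19,0,0,0],[1,-0.0255,0.0925,0.195,0,0,0],[1,-0.0255,0.0925,0.195,0,0,0],[0.3,-0.0255,0.0925,0.195,0,0,0],[0.3,-0.0255,0.0925,0.195,0,0,0],[0.3,-0.0255,0.0925,0.195,0,0,0],[0.3,-0.0255,0.0925,0.195,0,0,0],[0.3,-0.0255,0.0925,0.195,0,0,0],[0.3,-0.0255,0.0925,0.195,0,0,0],[0.3,-0.0255,0.0925,0.195,0,0,0]],
])

```text
clock: 11.4
tool_pos: [0.4261, 0.2949, 0.0257]
orientation: [180.0, 0.0, 30.0]
force: [-0.3, -0.4, 2.6]
opening: 0.0426
gripper_force: 30.0
```

>>> jog_arm([
  [[0.3,0,0,-0.05,0,0,0],[0.3,0,0,-0.1,0,0,0],[0.3,0,0,-0.15,0,0,10],[0.3,-0.012,0.037,-0.175,0,0,20],[0.3,-0.024,0.074,-0.175,0,0,30],[0.3,-0.036,0.111,-0.175,0,0,40],[0.3,-0.048,0.148,-0.175,0,0,50],[0.3,-0.06,0.184,-0.175,0,0,60],[0.3,-0.094,0.22,-0.175,0,0,70],[0.3,-0.128,0.26,-0.175,0,0,80],[0.3,-0.162,0.296,-0.175,0,0,90],[0.3,-0.195,0.332,-0.175,0,0,100],[0.3,-0.195,0.332,-0.175,0,0,110],[0.3,-0.195,0.332,-0.175,0,0,120],[0.3,-0.195,0.332,-0.175,0,0,120],[0.3,-0.195,0.332,-0.175,0,0,120]],
])

```text
clock: 13.4
tool_pos: [0.4228, -0.0899, 0.2004]
orientation: [180.0, 0.0, -89.8]
force: [0.2, -0.7, -1.2]
opening: 0.0428
gripper_force: 30.0
```

```bash
python3 - <<'E'
from h import *
s=snap('wrist','w5');o=s['obs'];print(o['tool_pos'],o['orientation'])
E
```

```text
[ 0.42279638 -0.08991686  0.20037014] [ 1.79981780e+02  6.24610482e-03 -8.98120396e+01]
```

View pics/w5.png

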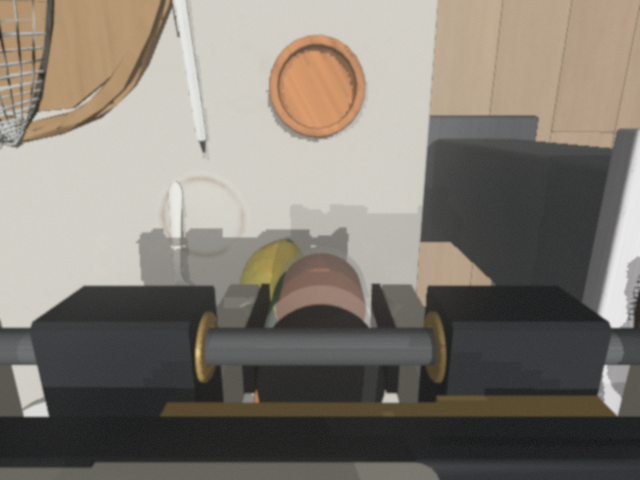

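The ring's outer edge spans columns 269–366 and rows 35–138. The held jar's underside front edge is at row ~253.

```bash
python3 - <<'E'
from h import *
s=load('w5');o=s['obs'];R=Ro.from_euler('xyz',o['orientation'],degrees=True)
f=lambda u,v,z:(R.inv().apply(ray(s,u,v,z)-o['tool_pos'])).round(4)
for p in [(317.5,35),(317.5,138),(269,86),(366,86)]: print(p,f(*p,.02),ray(s,*p,.02).round(4))
print('base front',f(320,253,.2-.0257))
E
```

```text
(317.5, 35) [ 0.1384 -0.002   0.1804] [ 0.4252 -0.2283  0.02  ]
(317.5, 138) [ 0.0623 -0.0021  0.1804] [ 0.425  -0.1522  0.02  ]
(269, 86) [ 0.102  -0.0401  0.1803] [ 0.4632 -0.1918  0.02  ]
(366, 86) [0.102  0.036  0.1804] [ 0.387 -0.192  0.02 ]
base front [0.0152 0.0001 0.0261]
```

>>> jog_arm([
  [[0.3,0.05,-0.001,0,0,0,0],[0.3,0.101,-0.002,0,0,0,0],[0.3,0.101,-0.002,0.05,0,0,0],[0.3,0.101,-0.002,0.1,0,0,0],[0.3,0.101,-0.002,0.13,0,0,0],[0.3,0.101,-0.002,0.15,0,0,0],[0.3,0.101,-0.002,0.16,0,0,0],[0.3,0.101,-0.002,0.165,0,0,0],[0.3,0.101,-0.002,0.167,0,0,0],[0.3,0.101,-0.002,0.168,0,0,0],[0.3,0.101,-0.002,0.169,0,0,0],[0.3,0.101,-0.002,0.169,0,0,0]],
])

```text
clock: 14.95
tool_pos: [0.425, -0.1911, 0.0318]
orientation: [-180.0, -0.0, -90.0]
force: [-0.6, 0.8, -1.5]
opening: 0.0423
gripper_force: 30.0
```

>>> jog_arm([
  [[0.3,0,0,0.001,0,0,0],[0.3,0,0,0.0015,0,0,0],[0.3,0,0,0.0015,0,0,0]],
])

```text
clock: 15.32
tool_pos: [0.4251, -0.1911, 0.0316]
orientation: [-180.0, -0.0, -90.0]
force: [-5.6, 4.4, 20.0]
opening: 0.0425
gripper_force: 30.0
```

>>> jog_arm([
  [[1,0,0,-0.001,0,0,0],[1,0,0,-0.001,0,0,0],[1,0,0,-0.001,0,0,0],[1,0,0,-0.001,0,0,0],[1,0,0,-0.001,0,0,0],[1,0,0,-0.04,0,0,0],[1,0,0,-0.09,0,0,0],[1,0,0,-0.14,0,0,0],[1,0.04,0,-0.17,0,0,0],[1,0.09,0,-0.17,0,0,0],[1,0.09,0,-0.17,0,0,0],[1,0.09,0,-0.17,0,0,0]],
])

```text
clock: 16.82
tool_pos: [0.4242, -0.281, 0.1995]
orientation: [179.9, 0.0, -90.1]
force: [0.9, 0.1, -0.5]
opening: 0.0877
gripper_force: 0.0
```

```bash
python3 - <<'E'
from h import *
s=snap('wrist','w6');o=s['obs'];print(o['tool_pos'],o['orientation'])
snap('scene','s6')
w=s['image'];sc=load('s6')['image'][230:350,320:520]
a=np.vstack([cv2.resize(w,(480,360)),cv2.resize(sc,(400,240)) if 0 else cv2.copyMakeBorder(cv2.resize(sc,(400,240)),0,0,0,80,0)])
cv2.imwrite('pics/c6.png',a[:,:,::-1])
hsv=cv2.cvtColor(w,cv2.COLOR_RGB2HSV)
m=cv2.inRange(hsv,(0,140,60),(6,255,255))|cv2.inRange(hsv,(172,140,60),(180,255,255))
for k in cv2.findContours(m,0,2)[0]:
    if cv2.contourArea(k)>500: c=cv2.minEnclosingCircle(k);print(c,cv2.fitEllipse(k),ray(s,*c[0],.05))
E
```

```text
[ 0.42422593 -0.28099154  0.19953007] [ 1.79942257e+02  2.95368776e-02 -9.01099693e+01]
```

View pics/c6.png

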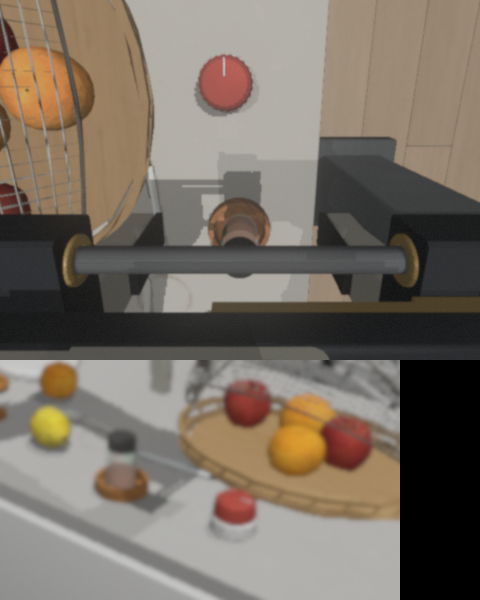

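The jar stands upright in the holder. The timer is at w6 (299,111), clear of the basket edge at w6 (203,110). I'll turn the gripper a quarter turn so its long side runs along the basket edge.

```bash
python3 - <<'E'
from h import *
s=load('w6');w=s['image'];print(w[115,299])
m=((w[:,:,0].astype(int)-w[:,:,1]>50)&(w[:,:,0].astype(int)-w[:,:,2]>40)).astype('uint8')*255;m[:60]=0;m[160:]=0;m[:,:240]=0;m[:,360:]=0
for k in cv2.findContours(m,0,2)[0]:
    if cv2.contourArea(k)>500: c=cv2.minEnclosingCircle(k);print(c,ray(s,*c[0],.045))
print('basket',ray(s,203,110,.03))
c=ray(s,299,111,.048);go([c[0],c[1],.12],-180)
E
```

```text
[174  93  85]
((300.0567626953125, 108.78910827636719), 35.293216705322266) [ 0.43862778 -0.36520091  0.045     ]
basket [ 0.51423328 -0.36482947  0.03      ]
shift [ 0.0832 -0.0148  0.0798] rot [ 0. -0. 90.] t 16.93
```

>>> jog_arm([
  [[1,0.04,-0.007,0,0,0,10],[1,0.083,-0.0145,0,0,0,20],[1,0.083,-0.0145,0,0,0,30],[1,0.083,-0.0145,0,0,0,40],[1,0.083,-0.0145,0,0,0,50],[1,0.083,-0.0145,0,0,0,60],[1,0.083,-0.0145,0,0,0,70],[1,0.083,-0.0145,0,0,0,80],[1,0.083,-0.0145,0.02,0,0,90],[1,0.083,-0.0145,0.06,0,0,90],[1,0.083,-0.0145,0.1,0,0,90],[1,0.083,-0.0145,0.14,0,0,90],[1,0.083,-0.0145,0.165,0,0,90],[1,0.083,-0.0145,0.177,0,0,90],[1,0.083,-0.0145,0.18,0,0,90],[1,0.083,-0.0145,0.18,0,0,90]],
])

```text
clock: 18.92
tool_pos: [0.4399, -0.3641, 0.0209]
orientation: [-180.0, 0.1, 180.0]
force: [0.6, 0.5, 0.7]
opening: 0.0879
gripper_force: 0.0
```

>>> jog_arm([
  [[0.3,0,0,0,0,0,0],[0.3,0,0,0,0,0,0],[0.3,0,0,0,0,0,0],[0.3,0,0,0,0,0,0],[0.3,0,0,0,0,0,0],[0.3,0,0,0,0,0,0]],
])

```text
clock: 19.68
tool_pos: [0.4393, -0.3642, 0.0202]
orientation: [-180.0, 0.0, 180.0]
force: [-0.4, -0.3, 2.9]
opening: 0.0557
gripper_force: 27.7
```

>>> jog_arm([
  [[0.3,0,0,-0.05,0,0,0],[0.3,0,0,-0.1,0,0,0],[0.3,0,0.02,-0.15,0,0,-5],[0.3,-0.01,0.07,-0.18,0,0,-10],[0.3,-0.02,0.12,-0.18,0,0,-20],[0.3,-0.03,0.17,-0.18,0,0,-25],[0.3,-0.03,0.22,-0.18,0,0,-30],[0.3,-0.03,0.27,-0.18,0,0,-40],[0.3,-0.03,0.32,-0.18,0,0,-50],[0.3,-0.03,0.37,-0.18,0,0,-60],[0.3,-0.03,0.42,-0.18,0,0,-65],[0.3,-0.02,0.47,-0.18,0,0,-70],[0.3,-0.01,0.52,-0.18,0,0,-80],[0.3,-0.006,0.57,-0.18,0,0,-90],[0.3,-0.006,0.6,-0.18,0,0,-90],[0.3,-0.006,0.6,-0.18,0,0,-90],[0.3,-0.006,0.6,-0.18,0,0,-90]],
])

```text
clock: 21.8
tool_pos: [0.4452, 0.2355, 0.1995]
orientation: [179.9, -0.0, -90.0]
force: [-1.1, -0.5, -2.4]
opening: 0.0554
gripper_force: 28.5
```

```bash
python3 - <<'E'
from h import *
s=snap('wrist','w7');o=s['obs'];print(o['tool_pos'],o['orientation'])
E
```

```text
[0.44517711 0.23552789 0.1995302 ] [ 1.79941731e+02 -4.27269327e-02 -9.00325911e+01]
```

View pics/w7.png

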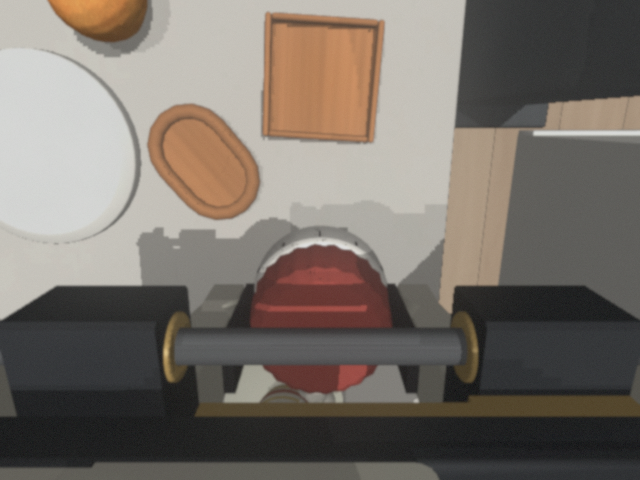

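The tray's corners are at (265,13), (384,19), (374,142) and (262,137). The timer is held level with its red top over rows 245–392, and the dish runs from (163,115) to (247,208).

```bash
python3 - <<'E'
from h import *
s=load('w7');o=s['obs'];R=Ro.from_euler('xyz',o['orientation'],degrees=True)
f=lambda u,v,z:(R.inv().apply(ray(s,u,v,z)-o['tool_pos'])).round(4)
C=np.array([f(*p,.016) for p in [(265,13),(384,19),(374,142),(262,137)]]);print(C,C.mean(0))
print('timer top',f(321,245,.2305),f(321,392,.2305),f(251,318,.2305),f(391,318,.2305),'base front',f(321,230,.1995-.02+.01))
m=cv2.inRange(cv2.cvtColor(s['image'],cv2.COLOR_RGB2HSV),(3,70,60),(18,255,255));m[:95]=0;m[225:]=0;m[:,:140]=0;m[:,261:]=0
k=max(cv2.findContours(m,0,2)[0],key=cv2.contourArea)
P=np.array([ray(s,*q[0],.011)[:2] for q in k],dtype=np.float32);r=cv2.minAreaRect(P*1000);b=cv2.boxPoints(r);e=b[1:3]-b[:2]
print(r,np.linalg.norm(e,axis=1),np.degrees(np.arctan2(e[:,1],e[:,0])))
E
```

```text
[[ 0.1541 -0.0417  0.1836]
 [ 0.15    0.0486  0.1837]
 [ 0.059   0.0443  0.1836]
 [ 0.063  -0.0476  0.1835]] [0.106525 0.0009   0.1836  ]
timer top [ 0.0368  0.0005 -0.0309] [-0.0196  0.0005 -0.031 ] [ 0.0104 -0.0237 -0.031 ] [ 0.0104  0.0247 -0.0309] base front [0.0309 0.0005 0.0101]
((543.2756958007812, 194.2623291015625), (72.42184448242188, 103.42420959472656), 38.97098922729492) [103.42422   72.421844] [-51.02901  38.97098]
```

>>> jog_arm([
  [[0.3,0.05,0.001,0,0,0,0],[0.3,0.1035,0.001,0,0,0,0],[0.3,0.1035,0.001,0.05,0,0,0],[0.3,0.1035,0.001,0.1,0,0,0],[0.3,0.1035,0.001,0.14,0,0,0],[0.3,0.1035,0.001,0.16,0,0,0],[0.3,0.1035,0.001,0.168,0,0,0],[0.3,0.1035,0.001,0.171,0,0,0],[0.3,0.1035,0.001,0.173,0,0,0],[0.3,0.1035,0.001,0.174,0,0,0],[0.3,0.1035,0.001,0.175,0,0,0],[0.3,0.1035,0.001,0.175,0,0,0]],
])

```text
clock: 23.35
tool_pos: [0.4448, 0.1327, 0.0253]
orientation: [-180.0, 0.0, -90.0]
force: [-0.3, -0.9, 1.1]
opening: 0.0556
gripper_force: 28.7
```

>>> jog_arm([
  [[0.3,0,0,0.001,0,0,0],[0.3,0,0,0.0015,0,0,0],[0.3,0,0,0.0015,0,0,0]],
])

```text
clock: 23.72
tool_pos: [0.4449, 0.1327, 0.0251]
orientation: [-179.9, 0.0, -90.0]
force: [-7.6, -0.2, 20.4]
opening: 0.055
gripper_force: 31.0
```

>>> jog_arm([
  [[1,0,0,-0.001,0,0,0],[1,0,0,-0.001,0,0,0],[1,0,0,-0.001,0,0,0],[1,0,0,-0.001,0,0,0],[1,0,0,-0.001,0,0,0],[1,0,0,-0.04,0,0,0],[1,0,0,-0.09,0,0,0],[1,0,0,-0.14,0,0,0],[1,0.04,0,-0.175,0,0,0],[1,0.083,0,-0.175,0,0,0],[1,0.083,0,-0.175,0,0,0],[1,0.083,0,-0.175,0,0,0]],
])

```text
clock: 25.22
tool_pos: [0.4445, 0.0493, 0.1985]
orientation: [-180.0, 0.0, -90.1]
force: [-0.4, 0.9, 0.1]
opening: 0.0873
gripper_force: 0.0
```

```bash
python3 - <<'E'
from h import *
s=snap('wrist','w8');o=s['obs'];print(o['tool_pos'],o['orientation'])
m=cv2.inRange(cv2.cvtColor(s['image'],cv2.COLOR_RGB2HSV),(20,100,60),(35,255,255));m[284:]=0
k=max(cv2.findContours(m,0,2)[0],key=cv2.contourArea);r=cv2.minAreaRect(k);print(r)
M=cv2.moments(k);c=(M['m10']/M['m00'],M['m01']/M['m00'])
P=np.array([ray(s,*q[0],.029)[:2] for q in k],dtype=np.float32);r=cv2.minAreaRect(P*1000);b=cv2.boxPoints(r);e=b[1:3]-b[:2]
print(c,ray(s,*c,.029),r,np.linalg.norm(e,axis=1),np.degrees(np.arctan2(e[:,1],e[:,0])))
E
```

```text
[0.44449026 0.04930801 0.19848643] [-1.79999340e+02  4.84304264e-03 -9.00912887e+01]
((295.800048828125, 113.60000610351562), (85.86500549316406, 84.0761489868164), 63.43495178222656)
(296.2141204746883, 113.52825597115817) [ 0.46282234 -0.03186928  0.029     ] ((463.4179992675781, -30.638744354248047), (64.3287353515625, 63.67620086669922), 25.518388748168945) [63.676197 64.328735] [-64.4816    25.518381]
```

View pics/w8.png

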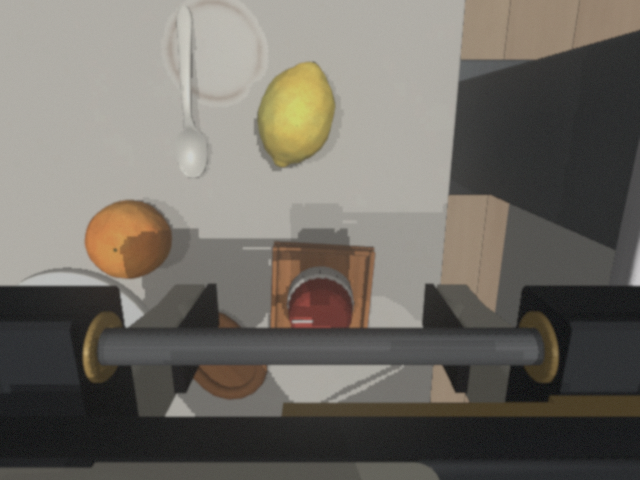

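The timer sits in the tray. The lemon's tips are at (316,62) and (281,167), and its sides span columns 258–335. The spoon is at columns 178–208, well clear.

```bash
python3 - <<'E'
from h import *
s=load('w8')
a=ray(s,316,62,.029);b=ray(s,280,167,.029);c=(a+b)/2
print(a,b,c,np.linalg.norm(a-b),np.degrees(np.arctan2(*(a-b)[[1,0]])))
print('spoon',ray(s,208,150,.005),ray(s,186,100,.005),ray(s,193,175,.005))
m=ray(s,297,114,.029);print(m)
for y in(-109,-71):go([m[0],m[1],.014],y)
E
```

```text
[ 0.44735506 -0.06869392  0.029     ] [0.47656506 0.00909842 0.029     ] [ 0.46196006 -0.02979775  0.029     ] 0.08309556921573495 -110.58049927367817
spoon [ 0.53979561 -0.00268827  0.005     ] [ 0.55471825 -0.04301846  0.005     ] [0.55445564 0.01848663 0.005     ]
[ 0.46222052 -0.03151949  0.029     ]
shift [ 0.0811 -0.0178  0.1844] rot [ 0. -0. 19.] t 25.27
shift [ 0.0811 -0.0178  0.1844] rot [  0.  -0. -19.] t 25.27
```

>>> jog_arm([
  [[1,0.04,-0.0088,0,0,0,10],[1,0.08,-0.0176,0.02,0,0,20.5],[1,0.08,-0.0176,0.06,0,0,20.5],[1,0.08,-0.0176,0.11,0,0,20.5],[1,0.08,-0.0176,0.15,0,0,20.5],[1,0.08,-0.0176,0.175,0,0,20.5],[1,0.08,-0.0176,0.185,0,0,20.5],[1,0.08,-0.0176,0.1855,0,0,20.5],[1,0.08,-0.0176,0.1855,0,0,20.5],[0.3,0.08,-0.0176,0.1855,0,0,20.5],[0.3,0.08,-0.0176,0.1855,0,0,20.5],[0.3,0.08,-0.0176,0.1855,0,0,20.5],[0.3,0.08,-0.0176,0.1855,0,0,20.5],[0.3,0.08,-0.0176,0.1855,0,0,20.5],[0.3,0.08,-0.0176,0.1855,0,0,20.5]],
])

```text
clock: 27.15
tool_pos: [0.4623, -0.0306, 0.0133]
orientation: [-180.0, 0.0, -110.5]
force: [-0.1, -0.4, 4.3]
opening: 0.0556
gripper_force: 30.0
```

```bash
python3 -c "
from h import *
go([.544,.1945,.15],-51)"
```

```text
shift [-0.2395  0.0024 -0.1367] rot [ -0.   -0.  -59.5] t 27.15
```

>>> jog_arm([
  [[0.3,0,0,-0.05,0,0,0],[0.3,0,0,-0.1,0,0,0],[0.3,-0.03,0,-0.137,0,0,-10],[0.3,-0.07,0,-0.137,0,0,-20],[0.3,-0.11,0,-0.137,0,0,-30],[0.3,-0.15,0,-0.137,0,0,-40],[0.3,-0.19,0.001,-0.137,0,0,-50],[0.3,-0.2395,0.0024,-0.137,0,0,-59.5],[0.3,-0.2395,0.0024,-0.137,0,0,-59.5],[0.3,-0.2395,0.0024,-0.1,0,0,-59.5],[0.3,-0.2395,0.0024,-0.06,0,0,-59.5],[0.3,-0.2395,0.0024,-0.03,0,0,-59.5],[0.3,-0.2395,0.0024,-0.016,0,0,-59.5],[0.3,-0.2395,0.0024,-0.011,0,0,-59.5],[0.3,-0.2395,0.0024,-0.009,0,0,-59.5],[0.3,-0.2395,0.0024,-0.008,0,0,-59.5],[0.3,-0.2395,0.0024,-0.007,0,0,-59.5],[0.3,-0.2395,0.0024,-0.007,0,0,-59.5]],
])

```text
clock: 29.4
tool_pos: [0.544, 0.1946, 0.0204]
orientation: [-180.0, 0.0, -51.0]
force: [0.1, -0.1, -1.3]
opening: 0.0556
gripper_force: 30.0
```

>>> jog_arm([
  [[0.3,0,0,0.001,0,0,0],[0.3,0,0,0.0015,0,0,0],[0.3,0,0,0.0015,0,0,0]],
])

```text
clock: 29.78
tool_pos: [0.544, 0.1947, 0.0193]
orientation: [-180.0, -0.0, -51.0]
force: [-2.1, -0.3, 5.5]
opening: 0.0558
gripper_force: 30.0
```

>>> jog_arm([
  [[1,0,0,0,0,0,0],[1,0,0,0,0,0,0],[1,0,0,0,0,0,0],[1,0,0,0,0,0,0],[1,0,0,0,0,0,0],[1,0,0,-0.04,0,0,0],[1,0,0,-0.09,0,0,0],[1,0,0,-0.14,0,0,0],[1,-0.04,0,-0.19,0,0,0],[1,-0.09,0,-0.23,0,0,0],[1,-0.09,0,-0.23,0,0,0],[1,-0.09,0,-0.23,0,0,0]],
])

```text
clock: 31.28
tool_pos: [0.4868, 0.2646, 0.2484]
orientation: [-180.0, 0.0, -51.0]
force: [-0.0, -0.4, 0.1]
opening: 0.0875
gripper_force: 0.0
```

```bash
python3 - <<'E'
from h import *
s=snap('wrist','w9');t=snap('top','t9')
a=cv2.resize(s['image'],(480,360)); b=cv2.resize(t['image'][190:300,190:450],(480,203))
cv2.imwrite('pics/c9.png',np.vstack([a,b])[:,:,::-1])
E
```

```text
(no output)
```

View pics/c9.png

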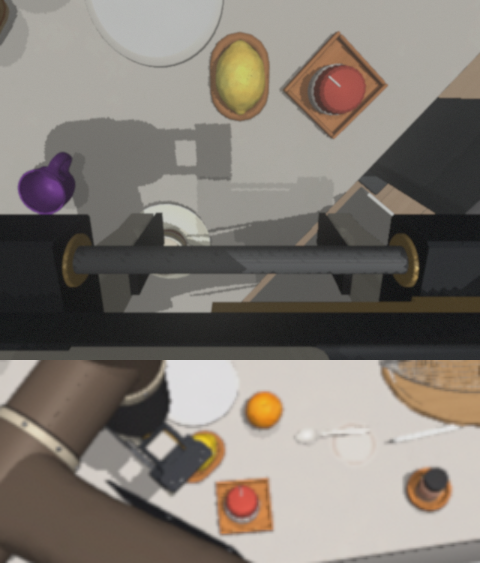

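The lemon lies lengthwise in the dish at (239,77). The timer is inside the tray, the jar stands in its holder, the cup is on its saucer and the spoon hasn't moved.

```bash
python3 -c "
from plant import ctrl
print(ctrl.close_job())"
```

```text
the job is handed in; nothing more can be done
None
```

I handed the job in at about 31 s: the cup is on the saucer (about 4 mm off centre by my measurement), the jar is in the round holder, the timer is in the square tray, the lemon lies lengthwise in the oval dish, and the teaspoon was not moved.

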